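# Ease the document press open with its release wedge and hold it

## Robot

A 7-joint arm with a two-finger parallel gripper is mounted at the origin on the work surface. World frame = base frame: x ahead of the robot, y to its left, z up, the work surface at z = 0. Lengths are in m, angles in rad, forces in N, time in s.
With the tool pointing down it reaches from about 0.4 to 0.85 m from the base axis. Payload 4.5 kg.
Tool frame: the origin (TCP) lies at the very end of the fingers, on their centre line; the grasp point (between the pads) lies 19 mm behind it; z points along the fingers, y is the line along which they close (so a half turn about z gives the same grasp; the last joint's range is limited). The gripper opens to 88 mm and grips with 3 to 60 N. Pads are 18 mm wide; open, the fingers measure 123 mm over their backs; the gripper's body (75 mm by 187 mm) begins 45 mm behind the grasp point.
Start: joints at [-1.231, 0.689, -0.195, 1.565, 0.157, 0.902, -0.215], TCP at [0.188, 0.596, 0.239] pointing down, gripper open.
Joint ranges: [-3.01, 3.01], [-0.46, 2.08], [-1.47, 1.51], [0.13, 2.56], [-1, 4.14], [0.04, 2.09], [-2.66, 2.66]. Speed limits (rad/s): [2.57, 2.57, 3.14, 3.14, 3.14, 3.14, 3.14].

## Interface

Orientations are given as a unit quaternion [x, y, z, w].
In Python, from plant import r gives the robot as it stands. The module is installed in compiled form; this text tells all that it offers.
- The arm moves only by the tool step_arm, never from a script. Its argument "increments" is a list of rows, each a list of 2 entries, a list of its own where there are three numbers: the shift along the world's x, y, z in cm, then the turn, a rotation vector about the world's x, y, z in degrees. A call has exactly 10 rows; each row shifts and turns the commanded pose from where the row before left it; what a row does not reach is not made up. A row lasts 1/10 s, in which the tool goes at most 50 mm and 8.59 degrees, less where a joint would pass 70% of its speed; a pose out of reach is approached as far as the arm can. A call is refused whole if a number of a shift passes 5 or a number of a turn 8.59, either way. A call with a gripper value outside its range is refused whole. "fingers" is the opening, from 0 (shut) to 1 (fully open), set as the call begins (left out, the last holds). The fingers move at their own pace and stop on an object; "grip_force" is the grip in N (left out, the last holds). Time passes only in rows, so rows that do not move let the fingers close, or fill a call up. It gives the time, the measured TCP pose, the force, the opening and the grip force at its end, in the units of the state.
- r.get_state(): the state, without advancing time (a new reading comes with each control period).
- r.snapshot(name): name is "scene" or "top" or "wrist"; returns (picture, depth): 384x512x3 uint8, red, green, blue; 384x512 float32, m along the optical axis (not along the pixel's ray), 0 where there is no reading.
- r.calibration(name): a dict with "fov_y" (degrees; the focal length in pixels is half the picture's height over the tangent of half this angle, whatever the lens; pixels are square), "cx", "cy" (the principal point, pixels), "R" (3x3) and "t" (3): a world point X has camera coordinates R X + t. Camera axes: x right, y down, z forward; pixel columns grow to the right and rows downward; lengths in m; the calibration is good to about 2 mm. The wrist camera is an equidistant fisheye: a pixel r from the principal point sees the ray r / f radians off the axis. A picture is of the moment at which its call begins: read the wrist's pose just before it. calibration takes no time and is no camera call; for the wrist camera it gives the pose at the moment of the call.
- r.finish_job(): hands the job in; it is judged then, once.
The state is a dict: "clock": time; "q": joint angles; "qd": joint speeds; "joint_torque": joint torques, N m; "tool_pos": TCP position; "eef_rot": TCP orientation; "contact_force": force on the tool from outside, world axes, zero at the start; "moment": the same for the moment, N m; "opening": opening from 0.0 (shut) to 1.0 (fully open); "finger_force": force on a finger pad.
Only numpy, scipy, OpenCV 4.12 (cv2) and the standard library are available. Lean on these libraries where they do the work, as an engineer would, in place of code of your own. Each camera call takes 0.05 s, during which the arm holds its last target. There are 200 camera calls.

## Task

Slip the black tube handle fully down over the stub of the steel release wedge, then use it to push the wedge along its channel under the lip of the document press until the plate just lifts, about 4 mm, off its base. Finish while still gripping the handle on the wedge, the plate resting on the wedge alone, so that I can draw the papers out; leave the mug and stapler where they are.

Things in the scene. Friction and masses are not known exactly. Their poses are not given: they have to be found in the camera images.
- sleeve_mid (a point): Centre (half-way up) of the loose black plastic tube handle that stands upright on the desk: outside diameter 30 mm, bore 21 mm, length 75 mm, open at both ends, 0.06 kg. z is the tube's axis.
- stub_top (a point): Centre of the top of the round steel stub standing upright on the wedge: 18 mm diameter, 30 mm tall, top edge chamfered 3 mm, top 52 mm above the desk. With the tube fully down, its lower end on the 22 mm high block, the tube's centre is 7.5 mm above this point. x points level towards the wedge's thin tip, z up.
- lip (a point): Middle of the lower front edge of the press plate, ahead of the wedge; 10 mm above the desk at rest. x points level into the press, the way the wedge is pushed; z up. The plate starts to lift when the ramp is 10 mm high below the lip: stub axis about 87 mm before the lip. Each further 5 mm of push lifts the lip 1 mm. Pushing takes about 4 to 14 N.
- press: The fixed document press; origin on the desk below the lip, x into the press. Its hinged aluminium plate, 215 mm deep, 240 wide, 10 thick, ribs to 20 mm above its underside, 0.9 to 1.8 kg, resting on a grey base 10 mm high with an open slot under the lip (60 mm wide, 130 mm deep) for the wedge. Hinge at the far side, 232 mm beyond the lip.
- sleeve: The same tube handle; origin at the centre of its lower end.
- wedge: Loose waxed steel wedge, slides easily, 0.6 kg, 44 mm wide, flat on the desk; origin on its underside below the stub, x to the tip. Block 44x44x22 mm under the stub; ramp falls 1 in 5 from 23 mm high (22 mm ahead of stub axis) to 3 mm at the tip (122 mm ahead). In a channel of two fixed rails (52 mm apart, 10 mm high and thick) running 200 mm out from the press lip.
- mug: Dark green cup, 76 mm wide, 90 mm tall, on the desk on the side of the channel away from the tube handle; origin at the centre of its underside. Leave alone.
- stapler: Grey and black stapler, 130 by 36 by 45 mm, at the left of the press; origin under its centre. Leave alone.
Things that resemble listed ones, but are neither listed nor needed, are in the scene too. What is shaped like the sleeve but purple or white is not meant.

How it is judged:
By the outcome, as a careful person would: the job done as asked, in the order asked, and still so for the second after the job is handed in, while the arm keeps its last pose, push and grip.
It also fails if it takes over 51 s, if anything falls off the work surface, if the arm or the gripper's body presses on something with over 40 N, if the wrist force passes 120 N, or if a joint passes its speed limit or range.

## Working session

There is one attempt and no reset: what is moved stays moved. The work goes in short steps, Python scripts to look and compute and a tool call to move; the robot and the scene stay as the last step left them, time stands still between calls to the robot, and variables do not carry over. Pictures are saved under pics/ and viewed, at most 10 in all, crops included, and the job is handed in when it is done.

Besides the shell and the picture viewer there is one more tool, called after "Call:" as name(argument=value, ...) on one line, values as JSON. step_arm: Moves the arm, as the interface text tells. Its arguments: {"type":"object","properties":{"increments":{"type":"array","items":{"type":"array"}},"fingers":{"type":"number"},"grip_force":{"type":"number"}},"required":["increments"]}

```bash
mkdir -p pics; cat > h.py <<'E'
import numpy as np, cv2
from plant import r
def snap(n,f):
    c=r.calibration(n); p,d=r.snapshot(n); cv2.imwrite('pics/'+f+'.png',p[:,:,::-1]); np.savez('pics/'+f+'.npz',p=p,d=d,**{k:np.array(v) for k,v in c.items()}); return p,d,c
def load(f): 
    z=np.load('pics/'+f+'.npz'); return z['p'],z['d'],{k:z[k] for k in ('fov_y','cx','cy','R','t')}
def ray(c,u,v,fish=False):
    f=192/np.tan(np.radians(c['fov_y'])/2); x=(u-c['cx']);y=(v-c['cy'])
    if fish:
        rr=np.hypot(x,y);th=rr/f;s=np.sin(th)/max(rr,1e-9);d=np.array([x*s,y*s,np.cos(th)])
    else: d=np.array([x/f,y/f,1.])
    R=np.array(c['R']);t=np.array(c['t']).ravel()
    return -R.T@t,R.T@d
def onz(c,u,v,z,fish=False):
    o,d=ray(c,u,v,fish); return o+d*(z-o[2])/d[2]
def dep(c,d,u,v):   # pinhole depth point
    o,q=ray(c,u,v); return o+q*d[int(v),int(u)]
E
python3 - <<'E'
from h import *
s=r.get_state();print(s['clock'],s['tool_pos'],s['eef_rot'],s['contact_force'])
for n in('scene','top','wrist'):
    p,d,c=snap(n,n+'0');print(n,c,(d>0).mean())
a=[cv2.imread(f'pics/{n}0.png') for n in('scene','top','wrist')]
E
```

```text
0.0 [0.1880492  0.59538734 0.23790336] [ 1.52275920e-01  9.88337603e-01 -9.07455164e-04 -4.89343940e-05] [-0.37312956  0.21181271 -0.26794014]
scene {'fov_y': 54.699738933330046, 'cx': 251.47456184974982, 'cy': 188.65680278031013, 'R': array([[ 0.37919652,  0.92530459,  0.00462728],
       [ 0.50770629, -0.20387573, -0.83705974],
       [-0.77359183,  0.31975944, -0.54709193]]), 't': array([-0.21446675, -0.23718218,  1.39035431])} 0.995086669921875
top {'fov_y': 47.97065283768801, 'cx': 256.06554547389516, 'cy': 194.3146411816323, 'R': array([[-0.02733729, -0.99944699, -0.01893134],
       [-0.99539388,  0.02895756, -0.09139197],
       [ 0.09188963,  0.01634574, -0.99563503]]), 't': array([0.01376549, 0.56626953, 1.21916479])} 0.995849609375
wrist {'fov_y': 65.70646984690485, 'cx': 256.5498413924136, 'cy': 196.1505219995463, 'R': array([[ 0.30157768,  0.95344019, -0.00164276],
       [ 0.917662  , -0.28979243,  0.27187646],
       [ 0.25874188, -0.08349937, -0.96233076]]), 't': array([-0.6243801 , -0.03739854,  0.38941397])} 0.97735595703125
```

View pics/top0.png

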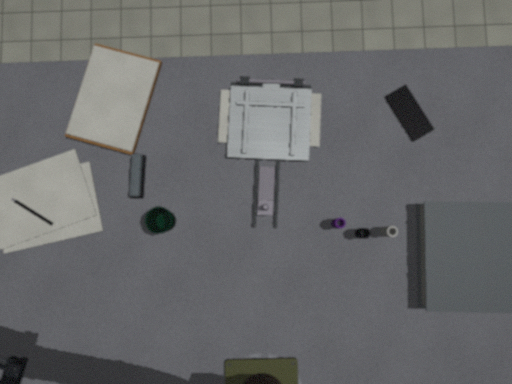

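View pics/scene0.png

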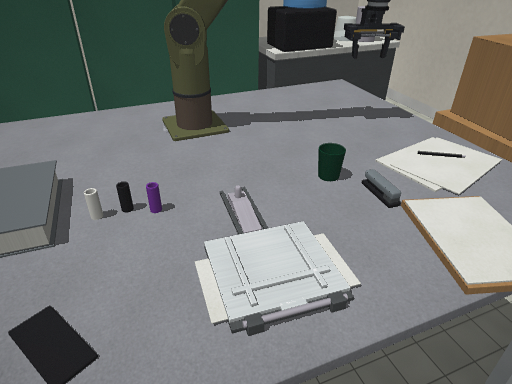

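Top view: press at (270,125), channel rails at columns 255–278, stub at (265,207), black tube at (362,233) between the purple one (338,223) and the white one (392,231). The mug is at (160,220) and the stapler at (137,176). In the scene view the black tube is at (124,197) and the stub at (239,190).

```bash
python3 - <<'E'
from h import *
out=[]
for n,b in (('top0',(225,145,405,250)),('scene0',(80,170,270,240))):
    p,d,c=load(n);x0,y0,x1,y1=b
    out.append(cv2.resize(p[y0:y1,x0:x1,::-1],None,fx=4,fy=4,interpolation=cv2.INTER_CUBIC))
w=max(o.shape[1] for o in out)
im=np.vstack([np.pad(o,((0,0),(0,w-o.shape[1]),(0,0))) for o in out]);cv2.imwrite('pics/c1.png',np.clip(im*1.6,0,255).astype('uint8')[:, :800][:700]);print(im.shape)
# world maps from depth
def wmap(n):
    p,d,c=load(n);f=192/np.tan(np.radians(c['fov_y'])/2);v,u=np.mgrid[:384,:512]
    P=np.dstack([(u-c['cx'])/f*d,(v-c['cy'])/f*d,d]);return p,(P-c['t'])@c['R']
for n in('top0','scene0'):
    p,W=wmap(n);z=W[...,2]; 
    m=((z>0.03)&(z<0.11)&(W[...,0]>.25)&(W[...,0]<.8)&(abs(W[...,1])<.5)).astype('uint8')
    k,l,st,ce=cv2.connectedComponentsWithStats(m)
    for i in range(1,k):
        if st[i,4]>8:
            q=W[l==i];print(n,st[i],ce[i].round(1),q.min(0).round(3),q.max(0).round(3),np.median(q,0).round(3),p[l==i].mean(0).round())
E
```

```text
(700, 760, 3)
top0 [245 115   3   5  10] [245.9 116.8] [0.787 0.018 0.03 ] [0.8   0.024 0.034] [0.795 0.021 0.032] [150. 153. 154.]
top0 [292 114   4   9  16] [293.6 117.9] [ 0.774 -0.122  0.03 ] [ 0.799 -0.113  0.034] [ 0.786 -0.118  0.031] [152. 156. 156.]
top0 [291 130   5   7  14] [292.9 132.9] [ 0.733 -0.12   0.03 ] [ 0.751 -0.109  0.035] [ 0.741 -0.114  0.032] [149. 153. 155.]
top0 [243 135   4  10  26] [244.4 139.1] [0.713 0.022 0.03 ] [0.74  0.032 0.034] [0.728 0.028 0.031] [145. 149. 150.]
top0 [291 141   4  10  22] [292.5 145.1] [ 0.692 -0.117  0.03 ] [ 0.718 -0.107  0.035] [ 0.706 -0.111  0.032] [154. 158. 159.]
top0 [243 146   4   8  14] [243.9 149.3] [0.687 0.024 0.03 ] [0.708 0.032 0.034] [0.698 0.029 0.032] [147. 150. 151.]
top0 [130 154  13  43 473] [135.8 174.9] [0.57  0.325 0.03 ] [0.693 0.359 0.051] [0.631 0.341 0.044] [77. 83. 86.]
top0 [ 423  201   20  104 1538] [431.9 255.3] [ 0.25 -0.5   0.03] [ 0.531 -0.455  0.072] [ 0.377 -0.48   0.065] [89. 93. 95.]
top0 [263 204   6   7  33] [265.4 207.1] [ 0.519 -0.035  0.031] [ 0.536 -0.021  0.056] [ 0.527 -0.027  0.049] 
[... 1311 characters left out ...]
84  0.03 ] [ 0.47  -0.354  0.076] [ 0.463 -0.368  0.059] [136. 136. 132.]
scene0 [290 229  11  16  45] [294.2 236.8] [0.711 0.022 0.03 ] [0.762 0.036 0.033] [0.739 0.031 0.031] [199. 204. 205.]
scene0 [226 238   8  11  22] [230.  243.5] [ 0.685 -0.114  0.03 ] [ 0.721 -0.102  0.032] [ 0.708 -0.107  0.03 ] [200. 206. 206.]
scene0 [298 246   8   8  16] [301.7 249.8] [0.767 0.022 0.03 ] [0.79  0.03  0.032] [0.781 0.026 0.03 ] [207. 212. 212.]
scene0 [234 256   8  12  26] [237.2 262. ] [ 0.744 -0.117  0.03 ] [ 0.779 -0.108  0.032] [ 0.764 -0.112  0.031] [203. 209. 210.]
scene0 [239 271   5   5  13] [240.9 273.3] [ 0.788 -0.12   0.03 ] [ 0.8   -0.112  0.031] [ 0.795 -0.116  0.031] [201. 207. 207.]
```

```bash
python3 - <<'E'
import cv2;a=cv2.imread('pics/c1.png');print(a.shape);cv2.imwrite('pics/c2.png',cv2.resize(a,None,fx=.85,fy=.85))
E
```

```text
(700, 760, 3)
```

View pics/c2.png

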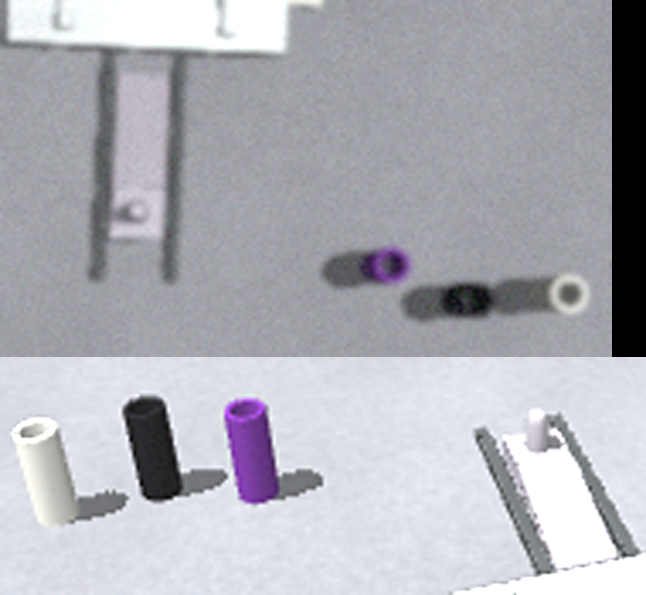

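Call:
step_arm(increments=[[[3.0, -3.7, 0], [0, 0, -3.6]], [[3.0, -3.7, 0], [0, 0, -3.6]], [[3.0, -3.7, 0], [0, 0, -3.6]], [[3.0, -3.7, 0], [0, 0, -3.6]], [[3.0, -3.7, 0], [0, 0, -3.6]], [[3.0, -3.7, 0], [0, 0, -3.6]], [[3.0, -3.7, 0], [0, 0, -3.6]], [[3.0, -3.7, 0], [0, 0, -3.6]], [[3.0, -3.7, 0], [0, 0, -3.6]], [[3.0, -3.7, 0], [0, 0, -3.6]]])

```text
clock: 1.15
tool_pos: [0.489, 0.2244, 0.2387]
eef_rot: [0.451, 0.892, 0.0, -0.0]
contact_force: [0.4, 0.1, -0.3]
opening: 1.001
finger_force: 0.0
```

Call:
step_arm(increments=[[[0.2, -4.5, 0], [0, 0, -3.6]], [[0.2, -4.5, 0], [0, 0, -3.6]], [[0.2, -4.5, 0], [0, 0, -3.6]], [[0.2, -4.5, 0], [0, 0, -3.6]], [[0.2, -4.5, 0], [0, 0, -3.6]], [[0.2, -4.5, 0], [0, 0, -3.6]], [[0.2, -3, 0], [0, 0, -3.6]], [[0, 0, 0], [0, 0, -3.6]], [[0, 0, 0], [0, 0, -3.6]], [[0, 0, 0], [0, 0, -3.6]]])

```text
clock: 2.15
tool_pos: [0.5019, -0.0743, 0.2385]
eef_rot: [0.705, 0.709, -0.0, -0.0]
contact_force: [-0.1, 0.5, 0.3]
opening: 1.0
finger_force: 0.0
```

```bash
python3 - <<'E'
from h import *
s=r.get_state();print(s['clock'],s['tool_pos'],s['eef_rot'],s['q'])
p,d,c=snap('wrist','w1');print(-c['R'].T@c['t'],c['R'][2])
cv2.imwrite('pics/w1b.png',cv2.resize(p[:,:,::-1],(768,576)))
E
```

```text
2.15 [ 0.50194748 -0.07432542  0.23853225] [ 7.05347665e-01  7.08861498e-01 -8.45895966e-05 -1.99972423e-04] [ 0.00584444  0.537099    0.07883442  1.92390814 -0.06406792  0.68337133
  0.12830993]
[ 0.50175047 -0.00444109  0.38446502] [ 0.00174974 -0.2709207  -0.96260008]
```

View pics/w1b.png

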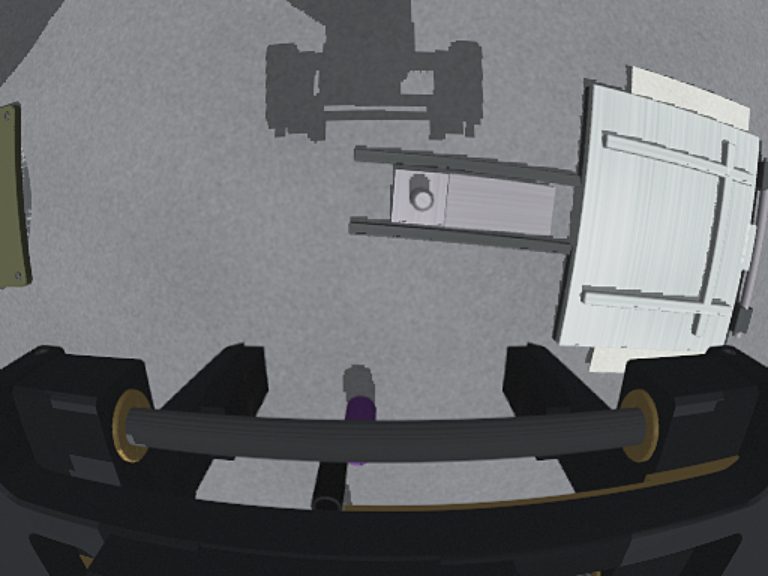

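Wrist view (shown ×1.5): stub top at (423,200), the wedge between its two rails, the press lip edge running (593,84)–(557,340), and the black tube at (328,490), mostly hidden. Next I measure the stub, channel direction and lip, cross-checking against the top and scene views.

```bash
cat >> h.py <<'E'
def wmap(n):
    p,d,c=load(n);f=192/np.tan(np.radians(c['fov_y'])/2);v,u=np.mgrid[:384,:512];x=u-c['cx'];y=v-c['cy']
    if n[0]=='w': th=np.hypot(x,y)/f; k=np.tan(th)/np.maximum(np.hypot(x,y),1e-9)
    else: k=1/f
    return p,(np.dstack([x*k*d,y*k*d,d])-c['t'])@c['R']
def tri(obs):  # [(cal,u,v,fish)]
    A=np.zeros((3,3));b=np.zeros(3)
    for c,u,v,fi in obs:
        o,q=ray(c,u,v,fi);q/=np.linalg.norm(q);M=np.eye(3)-np.outer(q,q);A+=M;b+=M@o
    return np.linalg.solve(A,b)
E
python3 - <<'E'
from h import *
p,W=wmap('w1');z=W[...,2];c=load('w1')[2]
roi=np.zeros((384,512),bool);roi[85:240,230:400]=1
m=roi&(z>.045)&(z<.06)&(W[...,0]<.6);v,u=np.nonzero(m);print('stub',m.sum(),u.mean(),v.mean(),W[m].min(0),W[m].max(0),np.median(W[m],0))
t=(z>.049)&m; v,u=np.nonzero(t); su,sv=u.mean(),v.mean(); print('top-ray',su,sv,onz(c,su,sv,.052,True),'hand',onz(c,423/1.5,200/1.5,.052,True))
ct=load('top0')[2];cs=load('scene0')[2]
print('tri stub top',tri([(c,su,sv,True),(ct,265.7,206.3,False),(cs,237.8,186.5,False)]))
m=roi&(z>.014)&(z<.04)&(W[...,0]>.6);
print('plate',np.median(W[m],0),W[m].min(0))
Y=W[m];
for nm,mm in(('plate front',m),):
    ys=np.arange(-.12,.05,.01);q=[]
    for y in ys:
        s=Y[abs(Y[:,1]-y)<.005]
        if len(s)>5:q.append((y,np.percentile(s[:,0],1)))
    q=np.array(q);print(q.round(4).tolist())
    k=np.polyfit(q[:,0],q[:,1],1);print(k,np.degrees(np.arctan(k[0])))
# rails: dark pixels
g=p.mean(2)
m=roi&(g<75)&(z>.003)&(z<.016)&(W[...,0]<.64)
k,l,st,ce=cv2.connectedComponentsWithStats(m.astype('uint8'))
for i in range(1,k):
    if st[i,4]>60:
        s=W[l==i];f=np.polyfit(s[:,0],s[:,1],1);print(st[i],s.min(0).round(4),s.max(0).round(4),f,np.degrees(np.arctan(f[0])))
# tube
for nm in('top0','scene0'):
    cc=load(nm)[2];pp=load(nm)[0];print(nm)
    b=(350,222,376,245) if nm=='top0' else (110,175,138,218)
    s=pp[b[1]:b[3],b[0]:b[2]].max(2)<60;v,u=np.nonzero(s);print(u.mean()+b[0],v.mean()+b[1],u.min()+b[0],u.max()+b[0],v.min()+b[1],v.max()+b[1])
    print(tri([(cc,u.mean()+b[0],v.mean()+b[1],False)]) if 0 else onz(cc,u.mean()+b[0],v.mean()+b[1],.0375))
E
```

```text
stub 181 281.2707182320442 132.55248618784532 [ 0.5217076  -0.03312585  0.04500216] [ 0.53778161 -0.01600163  0.0538572 ] [ 0.52937973 -0.02474044  0.05104578]
top-ray 281.4230769230769 132.94615384615383 [ 0.52975972 -0.0247206   0.052     ] hand [ 0.5304125  -0.02514574  0.052     ]
tri stub top [ 0.53001638 -0.02574227  0.05076838]
plate [ 0.68121491 -0.08221854  0.0200184 ] [ 0.6002323  -0.15839169  0.01401565]
[[-0.12, 0.6656], [-0.11, 0.6665], [-0.1, 0.6678], [-0.09, 0.668], [-0.08, 0.6683], [-0.07, 0.6697], [-0.06, 0.67], [-0.05, 0.6711], [-0.04, 0.6094], [-0.03, 0.6065], [-0.02, 0.6028], [-0.01, 0.6664], [-0.0, 0.6748], [0.01, 0.6753], [0.02, 0.6765], [0.03, 0.6768], [0.04, 0.6779]]
[0.01849968 0.66035068] 1.0598327270446815
[243 148  74   8  89] [ 0.4848 -0.0549  0.0031] [ 0.5788 -0.0475  0.0113] [-0.07342956 -0.01211129] -4.199666753675622
top0
362.27027027027026 232.92432432432432 350 375 228 237
[ 0.44726289 -0.29910617  0.0375    ]
scene0
124.61756373937678 196.61189801699717 116 133 182 211
[ 0.44958232 -0.29525842  0.0375    ]
```

Call:
step_arm(increments=[[[-0.9, -3.7, -1.5], [0, 0, -0.9]], [[-0.9, -3.7, -1.5], [0, 0, -0.9]], [[-0.9, -3.7, -1.5], [0, 0, -0.9]], [[-0.9, -3.7, -1.5], [0, 0, -0.9]], [[-0.9, -3.7, -1.5], [0, 0, -1]], [[-0.8, -3.7, -1.5], [0, 0, 0]], [[0, 0, -1], [0, 0, 0]], [[0, 0, -1], [0, 0, 0]], [[0, 0, 0], [0, 0, 0]], [[0, 0, 0], [0, 0, 0]]])

```text
clock: 3.2
tool_pos: [0.4498, -0.2943, 0.1288]
eef_rot: [0.731, 0.682, 0.0, -0.0]
contact_force: [-0.8, 0.6, 0.7]
opening: 1.0
finger_force: 0.0
```

```bash
python3 - <<'E'
from h import *
s=r.get_state();print(s['clock'],s['tool_pos'],s['eef_rot'])
p,d,c=snap('wrist','w2')
cv2.imwrite('pics/w2b.png',np.clip(1.5*cv2.resize(p[:,:,::-1],(768,576)).astype(float),0,255))
ct=load('top0')[2];cs=load('scene0')[2]
print('rim',tri([(ct,365.6,232.6,False),(cs,122.6,184.1,False)]),onz(ct,365.6,232.6,.075),onz(cs,122.6,184.1,.075))
E
```

```text
3.2 [ 0.44984276 -0.29427507  0.1287562 ] [ 7.31049250e-01  6.82324473e-01  4.21696843e-04 -3.59696259e-04]
rim [ 0.44847098 -0.29664928  0.0744711 ] [ 0.44804239 -0.29977468  0.075     ] [ 0.45101089 -0.2935704   0.075     ][ WARN:0@0.925] global loadsave.cpp:1063 imwrite_ Unsupported depth image for selected encoder is fallbacked to CV_8U.
```

View pics/w2b.png

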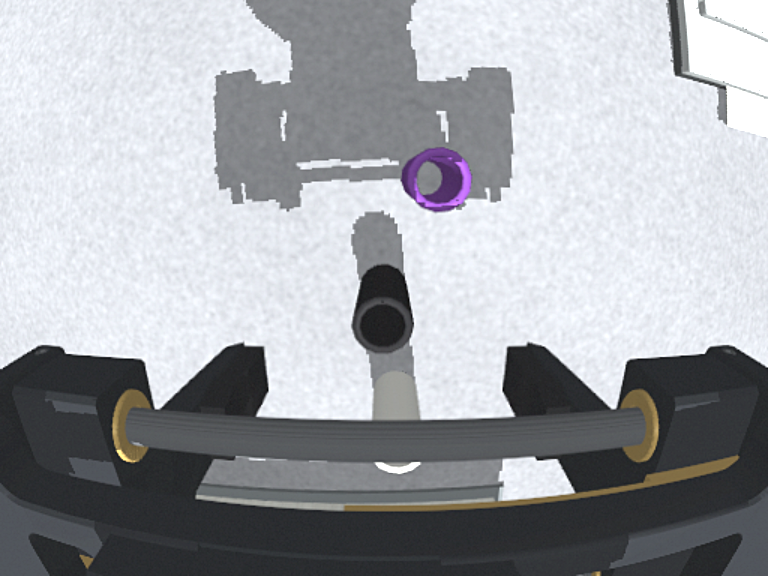

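The wrist view shows the black tube's rim centred at (383,325) ×1.5, between the open fingers; purple is at (437,180) and clear of them.

```bash
python3 - <<'E'
from h import *
c=load('w2')[2];ct=load('top0')[2];cs=load('scene0')[2]
print(onz(c,255.3,216.7,.075,True),tri([(c,255.3,216.7,True),(ct,365.6,232.6,False),(cs,122.6,184.1,False)]))
p,W=wmap('w2');v,u=np.nonzero((W[...,2]>.07)&(W[...,2]<.08)&(p.max(2)<90));print(len(u),W[v,u].min(0),W[v,u].max(0))
E
```

```text
[ 0.44909142 -0.29565668  0.075     ] [ 0.44873367 -0.29640131  0.07445609]
902 [ 0.4336747  -0.30959832  0.0701195 ] [ 0.48920718 -0.21467003  0.07663494]
```

Call:
step_arm(increments=[[[-0.08, -0.14, -1], [0, 0, 0]], [[0, 0, -1.5], [0, 0, 0]], [[0, 0, -1.5], [0, 0, 0]], [[0, 0, -1.5], [0, 0, 0]], [[0, 0, -1.5], [0, 0, 0]], [[0, 0, -1.5], [0, 0, 0]], [[0, 0, -1], [0, 0, 0]], [[0, 0, -0.5], [0, 0, 0]], [[0, 0, 0], [0, 0, 0]], [[0, 0, 0], [0, 0, 0]]])

```text
clock: 4.25
tool_pos: [0.4486, -0.2975, 0.029]
eef_rot: [0.732, 0.681, 0.0, 0.0]
contact_force: [-0.5, -1.0, -0.2]
opening: 1.0
finger_force: 0.0
```

Call:
step_arm(increments=[[[0, 0, 0], [0, 0, 0]], [[0, 0, 0], [0, 0, 0]], [[0, 0, 0], [0, 0, 0]], [[0, 0, 0], [0, 0, 0]], [[0, 0, 0], [0, 0, 0]], [[0, 0, 0], [0, 0, 0]], [[0, 0, 0], [0, 0, 0]], [[0, 0, 0], [0, 0, 0]], [[0, 0, 0], [0, 0, 0]], [[0, 0, 0], [0, 0, 0]]], fingers=0, grip_force=40)

```text
clock: 5.25
tool_pos: [0.4483, -0.2974, 0.0287]
eef_rot: [0.732, 0.681, 0.0, 0.0]
contact_force: [0.0, 0.5, -0.2]
opening: 0.33
finger_force: 40.0
```

Call:
step_arm(increments=[[[0, 0, 0.6], [0, 0, 0]], [[0, 0, 1.6], [0, 0, 0]], [[0, 0, 2], [0, 0, 0]], [[0, 0, 2], [0, 0, 0]], [[0, 0, 2], [0, 0, 0]], [[0, 0, 1.8], [0, 0, 0]], [[0.3, 1, 0], [0, 0, 0]], [[0.6, 2, 0], [0, 0, 0]], [[0.9, 3, 0], [0, 0, 0]], [[0.9, 3, 0], [0, 0, 0]]])

```text
clock: 6.25
tool_pos: [0.4751, -0.2056, 0.128]
eef_rot: [0.732, 0.681, -0.0, -0.001]
contact_force: [0.3, 0.7, -0.4]
opening: 0.328
finger_force: 40.0
```

Call:
step_arm(increments=[[[0.9, 3, 0], [0, 0, 0]], [[0.9, 3, 0], [0, 0, 0]], [[0.9, 3, 0], [0, 0, 0]], [[0.9, 3, 0], [0, 0, 0]], [[0.9, 3, 0], [0, 0, 0]], [[0.6, 2, 0], [0, 0, 0]], [[0.3, 1, 0], [0, 0, 0]], [[0.1, 0, -1], [0, 0, 0]], [[0, 0, -1], [0, 0, 0]], [[0, 0, 0], [0, 0, 0]]])

```text
clock: 7.25
tool_pos: [0.5285, -0.0291, 0.1069]
eef_rot: [0.733, 0.68, -0.002, -0.001]
contact_force: [-0.0, -0.4, -0.6]
opening: 0.329
finger_force: 40.0
```

```bash
python3 - <<'E'
from h import *
s=r.get_state();print(s['clock'],s['tool_pos'],s['eef_rot'],s['contact_force'],s['opening'])
a,_,_=snap('wrist','w3');b,_,_=snap('scene','scene3');t,_,_=snap('top','top3')
q=lambda p,b,f:cv2.resize(np.ascontiguousarray(p[b[1]:b[3],b[0]:b[2],::-1]),None,fx=f,fy=f,interpolation=cv2.INTER_CUBIC)
A=q(a,(150,60,350,260),2);B=q(b,(195,140,295,240),4)
cv2.imwrite('pics/m3.png',np.hstack([A,B]))
E
```

```text
7.25 [ 0.52853629 -0.02908805  0.10694034] [ 0.73289537  0.6803384  -0.00176912 -0.00095288] [-0.0465426  -0.388014   -0.64858319] 0.32927044504827774
```

View pics/m3.png

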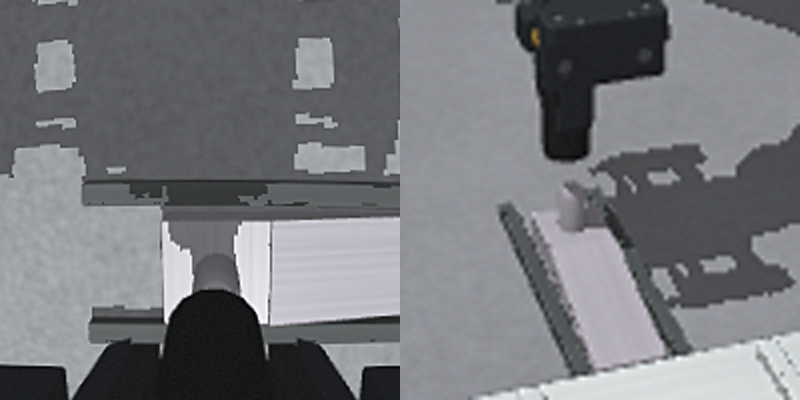

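The wrist crop shows the stub (215,270) directly under the tube's lower end (215,290). The scene crop shows the tube's lower end at (565,158), just above the stub top at (572,185). I compare both in the same cameras to get the offset.

```bash
python3 - <<'E'
from h import *
zb=.1069-.0287
cw=load('w3')[2];cs=load('scene3')[2];ct=load('top3')[2]
pw=load('w3')[0].astype(int);g=pw.max(2)
# tube silhouette columns in wrist rows
for v in (208,212,216,222,228):
    row=np.nonzero(g[v,215:300]<45)[0]+215; print(v,row.min(),row.max(),end=' | ')
col=[np.nonzero(g[150:260,u]<45)[0].min()+150 for u in range(250,266,3)];print(col)
print('wrist edge pt',onz(cw,257.5,204.7,zb,True))
ps=load('scene3')[0].astype(int).max(2)
for v in(168,171,174,177,178,179,180):
    row=np.nonzero(ps[v,222:250]<50)[0]+222;print(v,row.min() if len(row) else 0,row.max() if len(row) else 0,end=' | ')
o,_=ray(cs,236,180);q=onz(cs,236.4,179.7,zb);h=(o-q)[:2];h/=np.linalg.norm(h);print('\nscene centre',q[:2]-.015*h)
# stub in same images: 
for n in('w3','scene3'):
    p,W=wmap(n);m=(W[...,2]>.03)&(W[...,2]<.058)&(abs(W[...,0]-.53)<.03)&(abs(W[...,1]+.025)<.03);print(n,m.sum(),W[m].min(0).round(4),W[m].max(0).round(4),np.median(W[m],0).round(4))
# tube from scene/wrist depth near the lower end
for n in('w3','scene3','top3'):
    p,W=wmap(n);m=(W[...,2]>.07)&(W[...,2]<.1)&(abs(W[...,0]-.53)<.05)&(abs(W[...,1]+.025)<.04);
    if m.sum():print(n,m.sum(),W[m].min(0).round(4),W[m].max(0).round(4))
p,W=wmap('scene0');m=(W[...,2]>.03)&(W[...,2]<.058)&(abs(W[...,0]-.53)<.03)&(abs(W[...,1]+.025)<.03);print(W[m].min(0),W[m].max(0))
print('scene0 stub top ray',onz(cs,237.8,186.5,.052))
E
```

```text
208 244 269 | 212 239 273 | 216 236 277 | 222 234 279 | 228 233 280 | [np.int64(150), np.int64(150), np.int64(150), np.int64(150), np.int64(150), np.int64(150)]
wrist edge pt [ 0.53039166 -0.01392044  0.0782    ]
168 231 242 | 171 231 242 | 174 231 241 | 177 231 241 | 178 232 241 | 179 232 240 | 180 0 0 | 
scene centre [ 0.52605841 -0.02529794]
w3 324 [ 0.521  -0.026   0.0301] [ 0.5387 -0.0158  0.0538] [ 0.5305 -0.019   0.0473]
scene3 63 [ 0.5236 -0.0327  0.0306] [ 0.5399 -0.0158  0.0536] [ 0.5362 -0.0258  0.0438]
w3 492 [ 0.5155 -0.0278  0.0792] [ 0.5437 -0.0127  0.1   ]
scene3 83 [ 0.5308 -0.0425  0.0781] [ 0.5456 -0.0126  0.0994]
[ 0.52404526 -0.0326762   0.03017555] [ 0.54201565 -0.01598726  0.05302279]
scene0 stub top ray [ 0.53240349 -0.02417908  0.052     ]
```

Call:
step_arm(increments=[[[0.05, 0.32, 0], [0, 0, 0]], [[0, 0, -0.5], [0, 0, 0]], [[0, 0, -1], [0, 0, 0]], [[0, 0, -1], [0, 0, 0]], [[0, 0, -0.2], [0, 0, 0]], [[0, 0, -0.2], [0, 0, 0]], [[0, 0, -0.2], [0, 0, 0]], [[0, 0, -0.2], [0, 0, 0]], [[0, 0, -0.2], [0, 0, 0]], [[0, 0, 0], [0, 0, 0]]])

```text
clock: 8.4
tool_pos: [0.5305, -0.0245, 0.0736]
eef_rot: [0.732, 0.681, -0.0, -0.0]
contact_force: [-1.1, -0.8, -0.8]
opening: 0.324
finger_force: 40.0
```

Call:
step_arm(increments=[[[0, 0, -0.2], [0, 0, 0]], [[0, 0, -0.3], [0, 0, 0]], [[0, 0, -0.3], [0, 0, 0]], [[0, 0, -0.3], [0, 0, 0]], [[0, 0, -0.3], [0, 0, 0]], [[0, 0, -0.3], [0, 0, 0]], [[0, 0, -0.2], [0, 0, 0]], [[0, 0, -0.2], [0, 0, 0]], [[0, 0, -0.1], [0, 0, 0]], [[0, 0, 0], [0, 0, 0]]])

```text
clock: 9.4
tool_pos: [0.5308, -0.0241, 0.0516]
eef_rot: [0.732, 0.681, -0.0, -0.0]
contact_force: [-0.6, -1.5, -1.0]
opening: 0.327
finger_force: 40.0
```

```bash
python3 - <<'E'
from h import *
s=r.get_state();print(s['clock'],s['tool_pos'],s['contact_force'],s['moment'],s['opening'])
a,_,_=snap('wrist','w4');b,_,_=snap('scene','scene4')
q=lambda p,b,f:cv2.resize(np.ascontiguousarray(p[b[1]:b[3],b[0]:b[2],::-1]),None,fx=f,fy=f,interpolation=cv2.INTER_CUBIC)
cv2.imwrite('pics/m4.png',np.hstack([q(a,(150,60,350,260),2),q(b,(195,140,295,240),4)]))
E
```

```text
9.4 [ 0.53079463 -0.02414161  0.05161144] [-0.58658175 -1.52208558 -1.04580839] [-0.32527892  0.26127376 -0.03022942] 0.3266309160230018
```

View pics/m4.png

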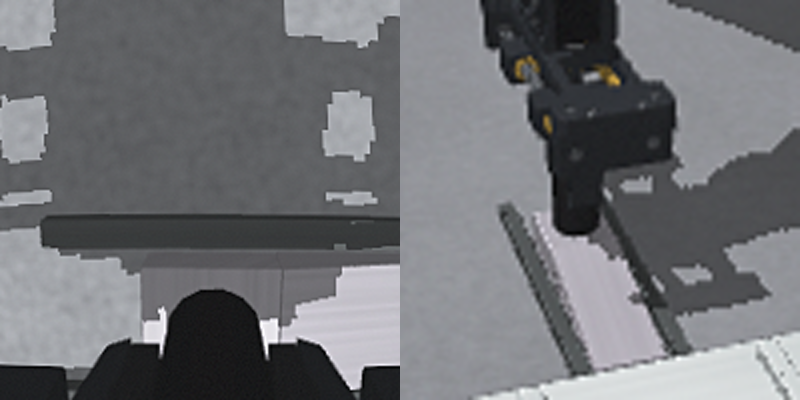

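The stub is now inside the tube, and the lower end is about 1 mm above the block. I seat it gently.

Call:
step_arm(increments=[[[0, 0, -0.05], [0, 0, 0]], [[0, 0, -0.05], [0, 0, 0]], [[0, 0, -0.05], [0, 0, 0]], [[0, 0, 0], [0, 0, 0]], [[0, 0, 0], [0, 0, 0]], [[0, 0, 0], [0, 0, 0]], [[0, 0, 0], [0, 0, 0]], [[0, 0, 0], [0, 0, 0]], [[0, 0, 0], [0, 0, 0]], [[0, 0, 0], [0, 0, 0]]], grip_force=50)

```text
clock: 10.5
tool_pos: [0.5309, -0.0242, 0.0507]
eef_rot: [0.732, 0.681, 0.0, 0.0]
contact_force: [-0.8, -1.5, 5.4]
opening: 0.33
finger_force: 50.0
```

Call:
step_arm(increments=[[[0.5, -0.04, 0], [0, 0, 0]], [[0.5, -0.04, 0], [0, 0, 0]], [[0.5, -0.04, 0], [0, 0, 0]], [[0.5, -0.04, 0], [0, 0, 0]], [[0.5, -0.04, 0], [0, 0, 0]], [[0.5, -0.04, 0], [0, 0, 0]], [[0.5, -0.03, 0], [0, 0, 0]], [[0.5, -0.03, 0], [0, 0, 0]], [[0.5, -0.03, 0], [0, 0, 0]], [[0.3, -0.02, 0], [0, 0, 0]]])

```text
clock: 11.5
tool_pos: [0.5787, -0.0271, 0.0507]
eef_rot: [0.732, 0.681, 0.0, -0.0]
contact_force: [-2.6, 0.7, 7.9]
opening: 0.323
finger_force: 50.0
```

```bash
python3 - <<'E'
from h import *
s=r.get_state();print(s['clock'],s['tool_pos'],s['contact_force'],s['moment'],s['opening'])
snap('wrist','w5');snap('scene','scene5')
for n in('w1','scene0','w5','scene5'):
    p,W=wmap(n);M=p.max(2)
    u=np.array([1,-.075])/1.0028;a=(W[...,0]-.6722)*u[0]+(W[...,1]+.036)*u[1];b=-(W[...,0]-.6722)*u[1]+(W[...,1]+.036)*u[0]
    for lo,hi in((.0,.02),(.0,.06)):
        m=(a>lo+.004)&(a<hi)&(abs(b)<.045)&(W[...,2]>.005)&(W[...,2]<.045);print(n,m.sum(),np.median(W[...,2][m]).round(5),end=' ; ')
    m=(a>-.02)&(a<.02)&(abs(b)<.05)&(W[...,2]>.015)&(W[...,2]<.03);print('front a',np.percentile(a[m],1))
E
```

```text
11.5 [ 0.57866417 -0.02713526  0.05070834] [-2.57398138  0.74208622  7.89119393] [-0.0626811   0.83827934  0.06517767] 0.3226027350403339
w1 703 0.02008 ; w1 2307 0.02011 ; front a -0.000179204743904246
scene0 184 0.01998 ; scene0 678 0.01999 ; front a 0.00045987923897003056
w5 1538 0.02004 ; w5 5613 0.02006 ; front a -0.00014813044836505028
scene5 185 0.01996 ; scene5 682 0.01999 ; front a 0.001345092688974803
```

Call:
step_arm(increments=[[[0.2, -0.015, 0.03], [0, 0, 0]], [[0.2, -0.015, 0], [0, 0, 0]], [[0.2, -0.015, 0], [0, 0, 0]], [[0.2, -0.015, 0], [0, 0, 0]], [[0.2, -0.015, 0], [0, 0, 0]], [[0.2, -0.015, 0], [0, 0, 0]], [[0.2, -0.015, 0], [0, 0, 0]], [[0.2, -0.015, 0], [0, 0, 0]], [[0.2, -0.015, 0], [0, 0, 0]], [[0.2, -0.015, 0], [0, 0, 0]]])

```text
clock: 12.6
tool_pos: [0.5957, -0.0287, 0.0507]
eef_rot: [0.732, 0.681, -0.002, -0.003]
contact_force: [-8.6, 0.6, 11.4]
opening: 0.328
finger_force: 50.0
```

```bash
cat > lift.py <<'E'
from h import *
import sys
k=sys.argv[1]
s=r.get_state();print(s['clock'],s['tool_pos'],s['contact_force'],s['opening'])
snap('wrist','w'+k);snap('scene','scene'+k)
for n in('w1','w'+k,'scene0','scene'+k):
    p,W=wmap(n);u=np.array([1,-.075])/1.0028;a=(W[...,0]-.6722)*u[0]+(W[...,1]+.036)*u[1];b=-(W[...,0]-.6722)*u[1]+(W[...,1]+.036)*u[0]
    m=(a>.003)&(a<.1)&(abs(b)<.045)&(W[...,2]>.012)&(W[...,2]<.035)
    f=np.linalg.lstsq(np.c_[a[m],b[m],np.ones(m.sum())],W[...,2][m],rcond=None)[0];print(n,m.sum(),'top at lip',f[2].round(5),'slopes',f[:2].round(4))
E
python3 lift.py 6
```

```text
12.6 [ 0.59567123 -0.02870579  0.05070423] [-8.5976264   0.56147258 11.38600017] 0.32834664476786546
w1 3762 top at lip 0.0201 slopes [ 0.001  -0.0005]
w6 9235 top at lip 0.02143 slopes [-0.005  -0.0003]
scene0 1251 top at lip 0.01992 slopes [0.     0.0006]
scene6 1254 top at lip 0.02157 slopes [-0.0087  0.0007]
```

Call:
step_arm(increments=[[[0.15, -0.012, 0.02], [0, 0, 0]], [[0.15, -0.012, 0.02], [0, 0, 0]], [[0.15, -0.012, 0], [0, 0, 0]], [[0.15, -0.011, 0], [0, 0, 0]], [[0.15, -0.011, 0], [0, 0, 0]], [[0.15, -0.011, 0], [0, 0, 0]], [[0.15, -0.011, 0], [0, 0, 0]], [[0.15, -0.011, 0], [0, 0, 0]], [[0, 0, 0], [0, 0, 0]], [[0, 0, 0], [0, 0, 0]]])

```text
clock: 13.7
tool_pos: [0.6081, -0.0296, 0.0507]
eef_rot: [0.732, 0.681, -0.002, -0.002]
contact_force: [-6.8, 1.4, 6.6]
opening: 0.33
finger_force: 50.0
```

```bash
python3 lift.py 7
```

```text
13.7 [ 0.60811165 -0.02964263  0.05071722] [-6.83419479  1.38598603  6.5795734 ] 0.3299142392366205
w1 3762 top at lip 0.0201 slopes [ 0.001  -0.0005]
w7 9826 top at lip 0.02393 slopes [-0.0158 -0.0001]
scene0 1251 top at lip 0.01992 slopes [0.     0.0006]
scene7 1272 top at lip 0.02384 slopes [-0.0161 -0.0002]
```

Call:
step_arm(increments=[[[0.06, -0.005, 0], [0, 0, 0]], [[0, 0, 0], [0, 0, 0]], [[0, 0, 0], [0, 0, 0]], [[0, 0, 0], [0, 0, 0]], [[0, 0, 0], [0, 0, 0]], [[0, 0, 0], [0, 0, 0]], [[0, 0, 0], [0, 0, 0]], [[0, 0, 0], [0, 0, 0]], [[0, 0, 0], [0, 0, 0]], [[0, 0, 0], [0, 0, 0]]])

```text
clock: 14.8
tool_pos: [0.6084, -0.0297, 0.0507]
eef_rot: [0.732, 0.681, -0.002, -0.002]
contact_force: [-6.2, 1.1, 7.6]
opening: 0.323
finger_force: 50.0
```

```bash
python3 lift.py 8; python3 -c "
import cv2;a=cv2.imread('pics/scene8.png');cv2.imwrite('pics/f8.png',cv2.resize(a[120:300,170:410],None,fx=3,fy=3))"
```

```text
14.8 [ 0.60841329 -0.02967726  0.05073642] [-6.23541239  1.11399679  7.58665168] 0.3226465886073646
w1 3762 top at lip 0.0201 slopes [ 0.001  -0.0005]
w8 9839 top at lip 0.024 slopes [-0.0163 -0.0001]
scene0 1251 top at lip 0.01992 slopes [0.     0.0006]
scene8 1271 top at lip 0.02392 slopes [-0.0163  0.0007]
```

View pics/f8.png

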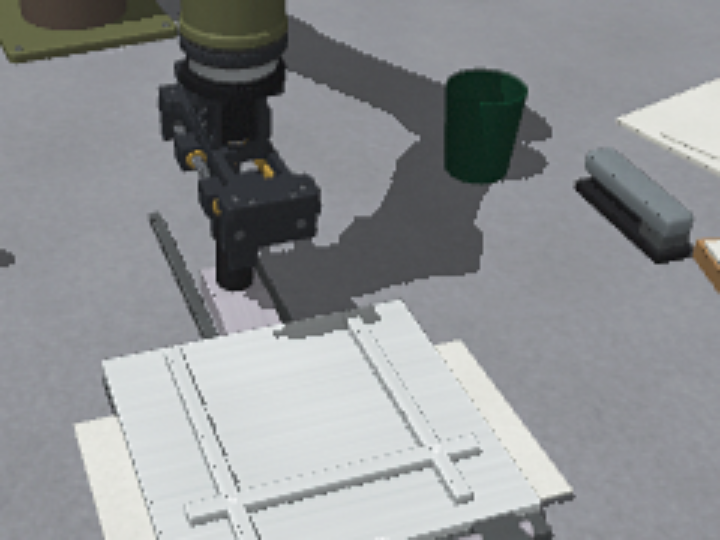

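The picture shows the tube (235,265) seated on the wedge with the wedge under the lip. The lift measures 3.9–4.0 mm in both views. The mug (485,125) and stapler (640,205) have not moved.

```bash
python3 -c "
from plant import r;print(r.finish_job())"
```

```text
the job is handed in; nothing more can be done
None
```

Job handed in at about 15 s: the black tube is fully down on the wedge's stub and still gripped, the plate rests about 4 mm up on the wedge (3.9–4.0 mm in both views), and the mug and stapler were not touched.

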